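# Pull the cabinet's vent sash shut with the hooked pole

### The job

Take the short hooked pole from its rest on the tray, hook it into the ring on the storage cabinet's sprung vent sash and pull the sash down with the hook until its hidden catch clicks and holds it shut. Pull gently, never with more than 11 N, because the sheet metal bends. Then unhook the pole and lay it back in its rest on the tray as it lay before, touching the sash with nothing but the pole and leaving the other things on the tray undisturbed.

Things in the scene. Friction and masses are not known exactly. Their poses are not given: they have to be found in the camera images.
- pole: Hooked pole, 0.16 kg. Wooden grip 100 long (x), 16 wide (y), 30 tall (z); origin under its middle, z up. Steel ferrule (18 dia) to x=62, then a rod of 8 dia along +x at z=15 to x=115, where it turns down as a toe (8 dia) ending at z=-7, 18 below the rod's underside. A load at the hook can make the grip pivot between the fingers: hold it hard.
- grip (a point): Middle of the pole's wooden grip (15 mm above its underside); axes as the pole's. The place to grasp, across the 16 mm width.
- toe (a point): Lowest point of the hook's toe, 115 mm ahead (+x) of and 22 mm below point grip; axes as the pole's.
- tray: Cedar tray, 380 long (x) x 300 wide (y) x 28 tall, fixed. Origin under its middle. Two wooden forks 64 mm apart along x stand on it and hold the pole. Its floor is 8 mm thick.
- rest (a point): Where the pole's origin lies when it rests in the forks, 40 mm above the wall top; x is the way the hook points. Forks at x=-32 and +32 mm, each 8 mm thick, slot 22 mm wide and 16 mm deep with its floor at this height, prongs 14 mm wide. The grip's middle is 15 mm above this point.
- cabinet: Small ventilated steel cabinet, fixed, 200 deep (x) x 260 wide (y) x 382 tall. Origin under its middle; the front face is at x=-100 mm and looks to its own -x.
- sash: Aluminium shutter plate, 6 x 182 x 120 mm, sliding straight down in two guides on the cabinet's front; origin at the middle of the plate, axes as the cabinet's, 275 mm above the cabinet's foot when fully up. A spring lifts it (1 to 3 N to hold it down): let go, it flies up again unless caught. The pole may not load it or its ring with more than 11 N.
- ring (a point): Centre of the steel ring on the sash; axes as the cabinet's. It lies in this point's plane x=0, parallel to the front: 42 inside, 54 outside dia, bar 6; a stem runs from its top to the sash face 37 mm behind (+x). The pole enters along +x; the toe passes when the rod's axis is 3 to 15 mm above centre; rod's axis is 17 mm below centre when bearing on the ring's bottom.
- bowls: Tier of two nested stainless bowls, 108 dia, 61 tall, loose on the tray; origin at its foot.
- funnel: Black plastic funnel standing on its wide mouth, 90 dia, 85 tall, loose on the tray; origin at the middle of the mouth.
- saucer: White porcelain saucer, 110 dia, 18 tall, loose on the tray; origin at its foot.
- sash_edge (a point): Middle of the sash's lower edge. A roller catch out of sight inside holds the sash at a travel of 50 to 86 mm, different each time. 15 mm before that it begins to resist: the pull jumps to about 4 to 6.5 N, then fades over 7 mm, then the sash is drawn down and caught. A hard stop is 3 mm farther. Caught, it needs about 1 N or more of upward pull to come free.
There are look-alikes about, which are no part of the job. There is more than one size of the pole; the one meant has the size given above.

How it is judged:
By the outcome, as a careful person would: the job done as asked, in the order asked, and still so for the second after the job is handed in, with the robot touching nothing.
It also fails if it takes over 67 s, if anything falls off the work surface, if the arm or the gripper's body presses on something with over 40 N, if the wrist force passes 120 N, or if a joint passes its speed limit or range.

### The arm

A 7-joint arm with a two-finger parallel gripper is mounted at the origin on the work surface. World frame = base frame: x ahead of the robot, y to its left, z up, the work surface at z = 0. Lengths are in m, angles in rad, forces in N, time in s.
With the tool pointing down it reaches from about 0.4 to 0.875 m from the base axis. Payload 19.3 kg.
Tool frame: the origin (TCP) lies on the centre line of the jaws, within the pads' length; the fingertips stand 8 mm ahead of it and the grasp point (between the pads) lies 11 mm behind it; z points along the fingers, y is the line along which they close (so a half turn about z gives the same grasp; the last joint's range is limited). The gripper opens to 85 mm and grips with 20 to 120 N. Pads are 22 mm wide; open, the fingers measure 114 mm over their backs; the gripper's body (76 mm by 85 mm) begins 54 mm behind the grasp point. The pads swing forward as they close: fully open they stand 13 mm farther back than shut.
Start: joints at [-1.382, 0.521, -0.036, 1.599, 0.021, 1.021, -0.113], TCP at [0.16, 0.604, 0.239] pointing down, gripper open.
Joint ranges: [-2.91, 2.91], [-0.3, 2.13], [-1.5, 1.42], [0.17, 2.43], [-1.26, 4.41], [0.16, 1.93], [-2.52, 2.52]. Speed limits (rad/s): [1.89, 1.89, 2.39, 2.39, 3.01, 3.01, 3.01].

### API

Orientations are given as [roll, pitch, yaw] about the fixed x, y, z axes, in that order (R = Rz(yaw) Ry(pitch) Rx(roll)).
In Python, from workcell import status, grab_frame, camera_params, bot, search_frame, silhouettes gives the robot as it stands.
- The arm moves only by the shell command python3 -m creep 'ROWS' [FORCE]. ROWS is JSON, a list of rows, each a list of 5 numbers: the shift along the tool's x, y, z in units of 60 mm (1.0 is 60 mm), then the turn about the tool's z in units of 8 degrees (1.0 is 8 degrees), then the opening, from 0 (shut) to 1 (fully open). In form: [[x, y, z, twist, hand], ...]. A call has 1 to 5 rows; each row is the pose to reach, as a shift and turn from the pose commanded when the call began, along the tool's axes at that moment; what a row does not reach only later rows make up. A row lasts 1/8 s, in which the tool goes at most 62.5 mm and 10.7 degrees, less where a joint would pass 70% of its speed; a pose out of reach is approached as far as the arm can. A call with a gripper value outside its range is refused whole. The fingers move at their own pace and stop on an object; FORCE is the grip in N (left out, the last holds). Time passes only in rows, so rows that repeat a pose let the fingers close. It gives the time, the measured TCP pose, the force, the opening and the grip force at its end, in the units of the state.
- status.observe(): the state, without advancing time (a new reading comes with each control period).
- grab_frame(name): name is "scene" or "top"; returns the picture (400x640x3 uint8, blue, green, red); there is no depth.
- camera_params(name): a dict with "K" (3x3 intrinsics, pixels), "rvec" (rotation vector, rad) and "tvec" (3), from world to camera coordinates, as OpenCV has them. Camera axes: x right, y down, z forward; pixel columns grow to the right and rows downward; lengths in m; the calibration is good to about 2 mm. A picture is of the moment at which its call begins. camera_params takes no time and is no camera call.
- bot.job_done(): hands the job in; it is judged then, once.
Trained networks look in the newest picture that a camera, given by its name, has taken for a name from the list of things; names that differ only in an ending like _2 or _b are one class to them, and where a whole thing is asked for, a point or a joint stands for the part that bears it (a point fixed in the world has none). Each returns a list of dicts, best first, with "p" (0 to 1); they miss things now and then, are a little off and sometimes report something else, mostly with a low value. They report only what shows in the picture. A call takes as long as a camera call. They do not tell look-alikes from the thing itself.
- search_frame(camera, name): "extent" ([left, top, right, bottom] as shares, 0 to 1, of the picture: columns of its width, rows of its height, round what is visible of it).
- silhouettes(camera, name): "mask" (400x640 bool, what is visible of it) and "extent" ([left, top, right, bottom] as shares, 0 to 1, of the picture: columns of its width, rows of its height, round what is visible of it).
The state is a dict: "clock": time; "qpos": joint angles; "qd": joint speeds; "joint_efforts": joint torques, N m; "position": TCP position; "tool_rot": TCP orientation; "force": force on the tool from outside, world axes, zero at the start; "moment": the same for the moment, N m; "grip_width": finger opening in m; "finger_force": force on a finger pad.
Only numpy, scipy, OpenCV 4.12 (cv2) and the standard library are available. Lean on these libraries where they do the work, as an engineer would, in place of code of your own. Each camera call takes 0.05 s, during which the arm holds its last target. There are 200 camera calls.

## Working session

There is one attempt and no reset: what is moved stays moved. The work goes in short steps, Python scripts to look and compute and a shell command to move; the robot and the scene stay as the last step left them, time stands still between calls to the robot, and variables do not carry over. Pictures are saved under pics/ and viewed, at most 10 in all, crops included, and the job is handed in when it is done.

```bash
mkdir -p pics; ls; python3 - <<'E'
from workcell import *
import cv2,numpy as np
print({k:np.round(v,3).tolist() for k,v in status.observe().items()})
for c in("scene","top"):
    f=grab_frame(c);cv2.imwrite(f"pics/{c}0.png",f)
    p=camera_params(c);print(c,{k:np.round(v,4).tolist() for k,v in p.items()})
    for n in("pole","tray","cabinet","sash","ring","bowls","funnel","saucer"):
        for d in search_frame(c,n):
            print(n,round(d["p"],2),np.round(np.array(d["extent"])*[640,400,640,400]).tolist())
E
```

```text
pics
{'clock': 0.0, 'qpos': [-1.382, 0.522, -0.036, 1.6, 0.021, 1.021, -0.113], 'qd': [0.0, 0.0, -0.001, 0.0, -0.0, -0.001, 0.002], 'joint_efforts': [0.0, -92.709, 1.98, -36.994, 0.018, 0.008, -0.0], 'position': [0.16, 0.604, 0.239], 'tool_rot': [-3.14, 0.0, 2.883], 'force': [0.506, 0.596, 0.238], 'moment': [-0.062, -0.013, 0.041], 'finger_force': 0.0, 'grip_width': 0.086}
scene {'K': [[479.574, 0.0, 318.47], [0.0, 479.574, 199.3001], [0.0, 0.0, 1.0]], 'rvec': [2.0521, 1.7782, -0.4742], 'tvec': [-0.0286, -0.3273, 1.7198]}
pole 0.84 [241.0, 229.0, 300.0, 244.0]
pole 0.74 [211.0, 162.0, 276.0, 191.0]
tray 0.73 [195.0, 211.0, 338.0, 327.0]
cabinet 0.86 [385.0, 139.0, 519.0, 298.0]
cabinet 0.71 [388.0, 166.0, 419.0, 247.0]
sash 0.6 [390.0, 169.0, 416.0, 250.0]
ring 0.86 [389.0, 166.0, 420.0, 246.0]
bowls 0.94 [198.0, 275.0, 240.0, 312.0]
funnel 0.84 [293.0, 269.0, 322.0, 301.0]
funnel 0.5 [392.0, 173.0, 413.0, 243.0]
saucer 0.91 [246.0, 273.0, 289.0, 315.0]
top {'K': [[383.7447, 0.0, 322.0136], [0.0, 383.7447, 201.3529], [0.0, 0.0, 1.0]], 'rvec': [2.125, -2.1559, 0.1517], 'tvec': [-0.0403, 0.4939, 1.0978]}
pole 0.71 [268.0, 246.0, 294.0, 263.0]
pole 0.67 [342.0, 190.0, 400.0, 200.0]
pole 0.57 [355.0, 255.0, 429.0, 306.0]
tray 0.67 [310.0, 119.0, 445.0, 226.0]
cabinet 0.71 [110.0, 63.0, 253.0, 213.0]
sash 0.62 [218.0, 102.0, 249.0, 184.0]
sash 0.61 [357.0, 192.0, 399.0, 201.0]
ring 0.78 [221.0, 106.0, 248.0, 184.0]
ring 0.73 [342.0, 193.0, 399.0, 199.0]
bowls 0.57 [398.0, 129.0, 436.0, 158.0]
bowls 0.41 [222.0, 102.0, 248.0, 183.0]
funnel 0.93 [320.0, 140.0, 353.0, 165.0]
funnel 0.69 [341.0, 196.0, 398.0, 202.0]
saucer 0.71 [358.0, 128.0, 397.0, 161.0]
saucer 0.47 [341.0, 193.0, 399.0, 200.0]
```

View pics/scene0.png

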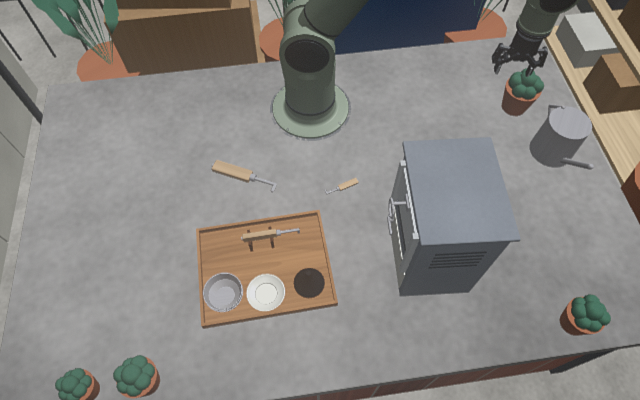

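View pics/top0.png

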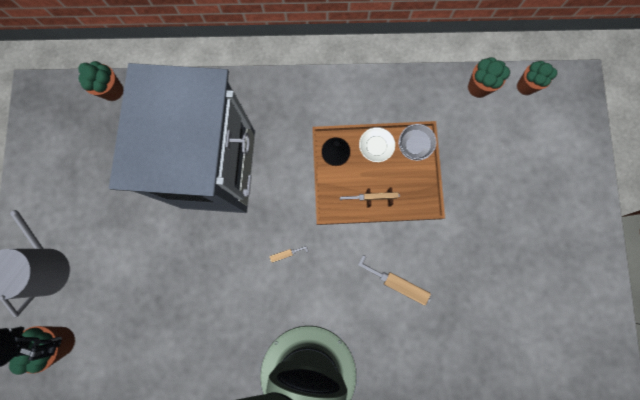

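The pictures show three poles: one in the tray's forks (scene 268,235; top 370,196), a large one on the table (scene 242,175; top 395,283) and a tiny one on the table (scene 343,186; top 287,255). I expect the tray pole is the one meant, and will check it with a close crop. The cabinet's front with the ring is at scene (400,205) and top (236,145).

```bash
python3 - <<'E'
import cv2,numpy as np
s=cv2.imread("pics/scene0.png");t=cv2.imread("pics/top0.png")
z=lambda im,x,y,w,h,W,H:cv2.resize(im[y:y+h,x:x+w],(W,H),interpolation=cv2.INTER_CUBIC)
a=z(t,205,85,60,120,300,600)   # x5
b=z(s,375,130,60,120,200,400)  
c=z(t,335,180,75,30,500,200)
d=z(s,230,215,80,48,300,180)
im=np.zeros((600,800,3),np.uint8);im[:,:300]=a;im[:200,300:]=c;im[200:600,300:500]=b;im[200:380,500:]=d
cv2.imwrite("pics/crop0.png",im)
E
cat > h.py <<'E'
from workcell import *
import cv2,numpy as np
from scipy.optimize import least_squares
from scipy.spatial.transform import Rotation as Ro
P={c:camera_params(c) for c in("scene","top")}
def proj(c,X):
    p=P[c];return cv2.projectPoints(np.atleast_2d(np.array(X,float)),np.array(p["rvec"]),np.array(p["tvec"]),np.array(p["K"]),None)[0][:,0]
def ray(c,uv,z):
    p=P[c];R=cv2.Rodrigues(np.array(p["rvec"],float))[0];C=-R.T@np.ravel(p["tvec"])
    d=R.T@np.linalg.inv(p["K"])@np.array([*uv,1.]);return C+d*(z-C[2])/d[2]
E
python3 - <<'E'
from h import *
# poles: rough world of ends (z guesses)
for c,l in (("top",[((398,196),(341,197),.083),((430,297),(361,260),.015),((270,260),(307,248),.015)]),("scene",[((241,239),(299,231),.083),((212,165),(274,187),.015),((357,181),(326,192),.015)])):
    for a,b,z in l:
        A,B=ray(c,a,z),ray(c,b,z);print(c,A.round(3),B.round(3),np.linalg.norm(A-B).round(3))
for c,l in (("top",[(314,124),(437,121),(444,219),(317,224)]),("scene",[(201,327),(337,304),(319,212),(197,229)])):
    print(c,"tray",[ray(c,u,.028).round(3).tolist() for u in l])
for c,l in (("top",[(135,65),(228,68),(214,192),(115,188)]),("scene",[(404,141),(492,139),(519,240),(413,241)])):
    print(c,"cab",[ray(c,u,.382).round(3).tolist() for u in l])
E
```

```text
top [ 0.498 -0.263  0.083] [ 0.498 -0.102  0.083] 0.162
top [ 0.212 -0.356  0.015] [ 0.32  -0.16   0.015] 0.225
top [0.324 0.109 0.015] [ 0.358 -0.001  0.015] 0.114
scene [ 0.521 -0.269  0.083] [ 0.52  -0.102  0.083] 0.168
scene [ 0.206 -0.355  0.015] [ 0.32  -0.161  0.015] 0.225
scene [0.336 0.107 0.015] [0.362 0.002 0.015] 0.109
top tray [[0.735, -0.026, 0.028], [0.739, -0.404, 0.028], [0.437, -0.407, 0.028], [0.427, -0.032, 0.028]]
scene tray [[0.742, -0.4, 0.028], [0.732, -0.023, 0.028], [0.437, -0.032, 0.028], [0.442, -0.406, 0.028]]
top cab [[0.747, 0.352, 0.382], [0.736, 0.15, 0.382], [0.464, 0.172, 0.382], [0.476, 0.378, 0.382]]
scene cab [[0.459, 0.177, 0.382], [0.484, 0.392, 0.382], [0.755, 0.363, 0.382], [0.724, 0.135, 0.382]]
```

View pics/crop0.png

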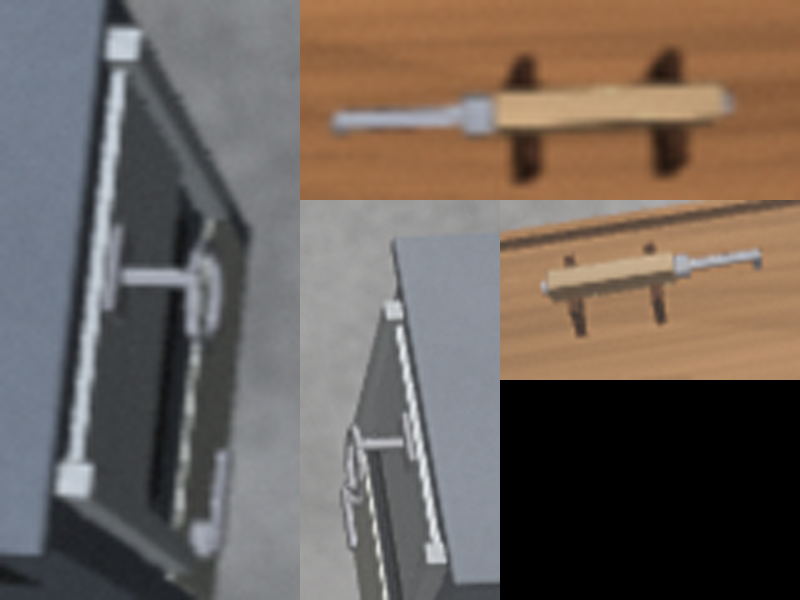

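The crop shows the tray pole in its two forks, with ferrule and rod toward top (341,197) and about 168 mm long. That matches the given size; the others measure about 225 and 110 mm, so the tray pole is the one. The ring shows at top (246,145) and scene (391,211), its stem running back to the sash; below it is a separate fixed handle. Next I triangulate.

```bash
cat >> h.py <<'E'
def tri(ut,us):
    M=[]
    for c,u in(("top",ut),("scene",us)):
        p=P[c];Q=np.array(p["K"])@np.c_[cv2.Rodrigues(np.array(p["rvec"],float))[0],np.ravel(p["tvec"])];M.append(Q)
    X=cv2.triangulatePoints(M[0],M[1],np.array(ut,float),np.array(us,float))[:,0];X=X[:3]/X[3]
    e=[np.linalg.norm(proj(c,X)[0]-u) for c,u in(("top",ut),("scene",us))]
    return X,np.round(e,1)
E
python3 - <<'E'
from h import *
for n,a,b in (("butt",(398.5,195.5),(241.5,239)),("hook",(341,198),(298.5,231)),
 ("ringtop",(245,136.5),(390.6,199.5)),("ringbot",(245,151.5),(390,224)),("stemsash",(227,140.5),(406,202.5)),("stemring",(243.5,140.5),(391.5,203)),
 ("cab f far",(228,68),(413,241)),("cab f near",(214,192),(404,141)),("cab b far",(135,65),(519,240)),("cab b near",(115,188),(492,139)),
 ("sashtop far",(229.6,93.8),(405,236)),("sashtop near",(220,181),(393,163))):
    X,e=tri(a,b);print(n,X.round(4),e)
for c in("scene","top"):
    p=P[c];print(c,(-cv2.Rodrigues(np.array(p["rvec"],float))[0].T@np.ravel(p["tvec"])).round(2))
o=[(398,196),(341,197)]
# masks of the pole
import itertools
f={c:grab_frame(c) for c in("top","scene")}
for c in f:
    for d in silhouettes(c,"pole"):
        m=np.array(d["mask"]);ys,xs=np.nonzero(m);print(c,round(d["p"],2),xs.min(),xs.max(),ys.min(),ys.max(),m.sum())
    for n in("bowls","saucer","funnel"):
        d=silhouettes(c,n)[0];ys,xs=np.nonzero(d["mask"]);print(n,xs.mean().round(1),ys.mean().round(1))
# cabinet fit
C=np.array([[-.1,-.13,.382],[-.1,.13,.382],[.1,-.13,.382],[.1,.13,.382]])
px={"top":np.array([(228,68),(214,192),(135,65),(115,188)]),"scene":np.array([(413,241),(404,141),(519,240),(492,139)])}
def res(v,full=False):
    X=C@Ro.from_euler("z",v[2]).as_matrix().T+[v[0],v[1],0]
    return np.concatenate([(proj(c,X)-px[c]).ravel() for c in px])
r=least_squares(res,[.6,.27,1.5],loss="soft_l1");print("cab",r.x,np.degrees(r.x[2]),r.fun.round(1))
T=np.array([[.19,.15,.028],[-.19,.15,.028],[-.19,-.15,.028],[.19,-.15,.028]])
E
```

```text
butt [ 0.5052 -0.2716  0.0498] [0.1 0.1]
hook [ 0.5012 -0.1028  0.0454] [0.2 0.1]
ringtop [0.5947 0.1187 0.343 ] [0. 0.]
ringbot [0.5971 0.1378 0.2149] [2.9 1.9]
stemsash [0.5943 0.1621 0.3173] [1.3 0.8]
stemring [0.5926 0.1251 0.3209] [0.7 0.4]
cab f far [0.729  0.1373 0.395 ] [4.2 2.7]
cab f near [0.4634 0.1733 0.3878] [1.2 0.7]
cab b far [0.7524 0.3634 0.3729] [2.9 2. ]
cab b near [0.4785 0.3919 0.3709] [3.8 2.2]
sashtop far [0.6931 0.1395 0.3461] [6.5 4.2]
sashtop near [0.4942 0.1558 0.3465] [6.8 3.9]
scene [ 1.13 -0.13  1.33]
top [ 0.32 -0.05  1.16]
top 0.82 360 430 256 303 818
top 0.59 343 398 192 199 284
bowls 417.4 142.2
saucer 376.8 144.5
funnel 335.9 151.3
scene 0.63 242 298 229 240 320
scene 0.62 212 275 160 189 597
scene 0.48 336 357 179 190 121
bowls 222.6 292.2
saucer 265.2 292.0
funnel 308.9 282.8
cab [0.60578995 0.26384361 1.47080813] 84.2710984250562 [-0.9  4.8 -2.3 -1.   0.8  0.8  1.1 -5.1  7.5 -0.6  0.9  2.4 -7.2 -3.2
 -5.7  1.4]
```

```bash
python3 - <<'E'
from h import *
f={c:cv2.imread(f"pics/{c}0.png") for c in("top","scene")}
def z(im,x,y,w,h,k):
    o=cv2.resize(im[y:y+h,x:x+w],None,fx=k,fy=k,interpolation=cv2.INTER_CUBIC)
    for i in range(0,w,10):
        cv2.line(o,(i*k,0),(i*k,6),(255,255,255),1);cv2.putText(o,str(x+i),(i*k,16),0,.35,(255,255,255))
    for j in range(0,h,10):
        cv2.line(o,(0,j*k),(6,j*k),(255,255,255),1);cv2.putText(o,str(y+j),(8,j*k+4),0,.35,(255,255,255))
    return o
im=np.zeros((600,800,3),np.uint8)
def put(o,x,y): im[y:y+o.shape[0],x:x+o.shape[1]]=o
put(z(f["top"],335,180,70,25,8),0,0)
put(z(f["scene"],235,222,70,25,8),0,200)
put(z(f["top"],220,125,33,33,6),0,400);put(z(f["scene"],380,190,33,40,5),200,400)
put(z(f["top"],205,180,40,32,6),400,400)
cv2.imwrite("pics/crop1.png",im)
# roof corners by flood fill colour
for c,s in(("top",(170,130)),("scene",(455,190))):
    m=np.zeros((402,642),np.uint8);cv2.floodFill(f[c].copy(),m,s,0,(3,)*3,(3,)*3,4|(255<<8));m=m[1:-1,1:-1]
    m=cv2.morphologyEx(m,cv2.MORPH_OPEN,np.ones((3,3)));k=max(cv2.findContours(m,0,cv2.CHAIN_APPROX_NONE)[0],key=cv2.contourArea)
    h=cv2.convexHull(k);print(c,f[c][s[1],s[0]],(m>0).sum(),cv2.approxPolyDP(h,4,True)[:,0].tolist())
E
```

```text
top [142 126 116] 192335 [[639, 30], [639, 399], [0, 399], [0, 41]]
scene [154 144 138] 160167 [[639, 225], [639, 342], [264, 399], [0, 399], [0, 2], [523, 0]]
```

View pics/crop1.png

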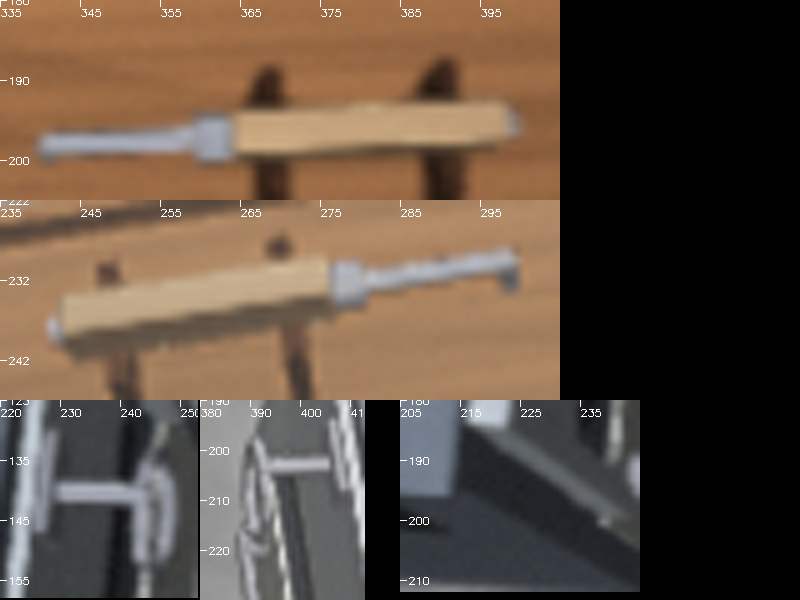

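```bash
python3 - <<'E'
from h import *
for n,a,b in (("gripbutt top",(397.5,195.5),(243,236)),("gripfront top",(364.3,196.4),(276,231.3)),("rodtip",(340.3,198.3),(299,229.7)),("ferrule mid",(361.5,197),(278.5,232)),
 ("ringtop",(246,135.5),(390.6,198.5)),("ring bot",(245.5,151.5),(388.5,214.5)),
 ("stemsash",(227.5,140.3),(404,202.5)),("stemring",(242,140.3),(392.5,203))):
    X,e=tri(a,b);print(n,X.round(4),e)
T=np.array([[.19,.15,.028],[-.19,.15,.028],[-.19,-.15,.028],[.19,-.15,.028]])
f={c:cv2.imread(f"pics/{c}0.png") for c in("top","scene")}
# roof corners via colour distance
for c,s in(("top",(170,130)),("scene",(455,190))):
    d=np.abs(f[c].astype(int)-f[c][s[1]-5:s[1]+5,s[0]-5:s[0]+5].reshape(-1,3).mean(0)).max(2)
    m=(d<14).astype(np.uint8);m=cv2.morphologyEx(m,cv2.MORPH_OPEN,np.ones((5,5)))
    n,l=cv2.connectedComponents(m);m=(l==l[s[1],s[0]]).astype(np.uint8);k=max(cv2.findContours(m,0,cv2.CHAIN_APPROX_NONE)[0],key=cv2.contourArea)
    h=cv2.convexHull(k);print(c,m.sum(),cv2.approxPolyDP(h,4,True)[:,0].tolist())
    # tray: hue of cedar
    hsv=cv2.cvtColor(f[c],cv2.COLOR_BGR2HSV);m=((hsv[...,1]>70)&(hsv[...,0]<25)).astype(np.uint8);s=(400,180) if c=="top" else(270,260)
    n,l=cv2.connectedComponents(cv2.morphologyEx(m,cv2.MORPH_OPEN,np.ones((3,3))));k=max(cv2.findContours((l==l[s[1],s[0]]).astype(np.uint8),0,cv2.CHAIN_APPROX_NONE)[0],key=cv2.contourArea)
    q=cv2.approxPolyDP(cv2.convexHull(k),5,True)[:,0];print("tray",q.tolist(),[ray(c,u,.028).round(3)[:2].tolist() for u in q])
E
```

```text
gripbutt top [ 0.503  -0.2654  0.064 ] [0.1 0.1]
gripfront top [ 0.5018 -0.1689  0.0645] [0.3 0.2]
rodtip [ 0.4995 -0.1007  0.0503] [0.1 0.1]
ferrule mid [ 0.5014 -0.1618  0.0567] [0.2 0.1]
ringtop [0.5952 0.1168 0.3487] [0.7 0.4]
ring bot [0.5869 0.1306 0.2504] [2.4 1.5]
stemsash [0.5941 0.1584 0.3188] [2.3 1.4]
stemring [0.593  0.1279 0.3211] [0.9 0.6]
top 12996 [[129, 63], [225, 70], [212, 194], [108, 187], [106, 155]]
tray [[438, 148], [443, 218], [317, 224], [313, 127], [411, 122]] [[0.653, -0.402], [0.44, -0.404], [0.427, -0.032], [0.726, -0.023], [0.737, -0.324]]
scene 16856 [[404, 141], [418, 124], [462, 109], [639, 225], [635, 282], [625, 286], [422, 243]]
tray [[319, 211], [336, 304], [201, 325], [196, 229]] [[0.434, -0.031], [0.731, -0.026], [0.737, -0.4], [0.442, -0.409]]
```

```bash
cat >> h.py <<'E'
def off(p,yaw,s=None):
    s=s or status.observe();R=Ro.from_euler("xyz",s["tool_rot"]).as_matrix()
    d=R.T@(np.array(p)-s["position"])/.06;x=R[:,0];y0=np.arctan2(x[1],x[0])
    return d.round(3).tolist(),round(-((np.degrees(yaw-y0)+180)%360-180)/8,3)
E
python3 - <<'E'
from h import *
s=status.observe();print(off([.28,.33,.26],np.radians(141),s))
s["position"]=[.28,.33,.26];s["tool_rot"]=[np.pi,0,np.radians(141)];print(off([.39,0,.26],np.radians(111),s))
E
```

```text
([-3.104, -3.905, -0.345], np.float64(3.021))
([-4.886, -3.121, -0.0], np.float64(3.75))
```

```bash
python3 -m creep '[[-0.62,-0.78,-0.1,0.6,1],[-1.24,-1.56,-0.2,1.2,1],[-1.86,-2.34,-0.3,1.8,1],[-2.48,-3.12,-0.35,2.4,1],[-3.1,-3.9,-0.35,3,1]]' 100
python3 - <<'E'
from h import *
print(off([.39,0,.26],np.radians(111)),off([.5025,-.217,.2],np.radians(91)))
E
```

```text
clock: 2.02
position: [0.2805, 0.3287, 0.2607]
tool_rot: [3.14, -0.0, 2.461]
force: [1.8, 0.5, 1.4]
grip_width: 0.0852
finger_force: 0.0
([-4.865, -3.11, 0.007], np.float64(3.751)) ([-8.598, -4.742, 1.004], np.float64(6.251))
```

```bash
python3 -m creep '[[-0.85,-0.55,0,0.75,1],[-1.7,-1.1,0,1.5,1],[-2.55,-1.65,0,2.25,1],[-3.4,-2.2,0,3,1],[-4.25,-2.75,0,3.75,1]]'
python3 - <<'E'
from h import *
print(off([.5025,-.217,.16],np.radians(91)))
E
```

```text
clock: 2.65
position: [0.3755, 0.0401, 0.2607]
tool_rot: [3.14, -0.0, 1.937]
force: [1.6, 0.9, -0.7]
grip_width: 0.0853
finger_force: 0.0
([-4.76, 0.439, 1.678], np.float64(2.499))
```

```bash
python3 -m creep '[[-0.95,0.09,0.3,0.6,1],[-1.9,0.18,0.6,1.2,1],[-2.86,0.26,0.9,1.8,1],[-3.81,0.35,1.3,2.4,1],[-4.76,0.44,1.68,2.5,1]]'
python3 -m creep '[[0,0,0,0,1],[0,0,0,0,1]]'
python3 - <<'E'
from h import *
s=status.observe();print(off([.5025,-.217,.08],np.radians(91)),s["qpos"])
o=[]
for c,x,y in(("top",330,150),("scene",210,160)):
    f=grab_frame(c);cv2.imwrite(f"pics/{c}1.png",f);print(c,proj(c,[s["position"]]))
    k=cv2.resize(f[y:y+100,x-10:x+110],None,fx=4,fy=4,interpolation=2)[:400]
    o.append(k[:,:400])
cv2.imwrite("pics/crop2.png",np.hstack(o))
E
```

```text
clock: 3.28
position: [0.5037, -0.2164, 0.1585]
tool_rot: [3.141, -0.0, 1.59]
force: [1.0, 1.9, 0.7]
grip_width: 0.0854
finger_force: 0.0
clock: 3.52
position: [0.5025, -0.2147, 0.1594]
tool_rot: [-3.141, -0.0, 1.591]
force: [0.3, 0.2, 0.2]
grip_width: 0.0857
finger_force: 0.0
([-0.038, -0.0, 1.323], np.float64(0.019)) [-0.0840766   0.56414456  0.53393441  1.90272568 -0.39677013  0.78120833
  0.68873432]
top [[384.9093405  190.06335727]]
scene [[256.41360781 218.67235164]]
```

View pics/crop2.png

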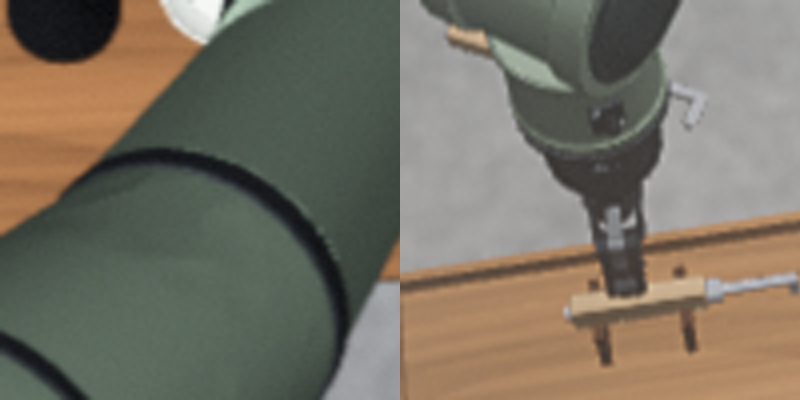

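```bash
python3 -m creep '[[-0.02,0,0.5,0,1],[-0.04,0,1,0,1],[-0.04,0,1.5,0,1],[-0.04,0,1.65,0,1],[-0.04,0,1.65,0,1]]'
python3 - <<'E'
from h import *
s=status.observe();X=np.array(s["position"])
f=grab_frame("scene");cv2.imwrite("pics/scene2.png",f)
for d in(0,.043,.05):
    print(proj("scene",[X+[d,0,-.008],X+[d,0,.011]]).round(1).tolist())
cv2.imwrite("pics/crop3.png",cv2.resize(f[190:265,220:320],None,fx=8,fy=8,interpolation=2))
E
```

```text
clock: 4.25
position: [0.5031, -0.2168, 0.0611]
tool_rot: [3.141, -0.0, 1.592]
force: [-0.2, -0.2, 0.2]
grip_width: 0.0857
finger_force: 0.0
[[259.9, 235.5], [259.2, 232.7]]
[[261.1, 248.8], [260.4, 246.1]]
[[261.3, 251.0], [260.6, 248.3]]
```

View pics/crop3.png

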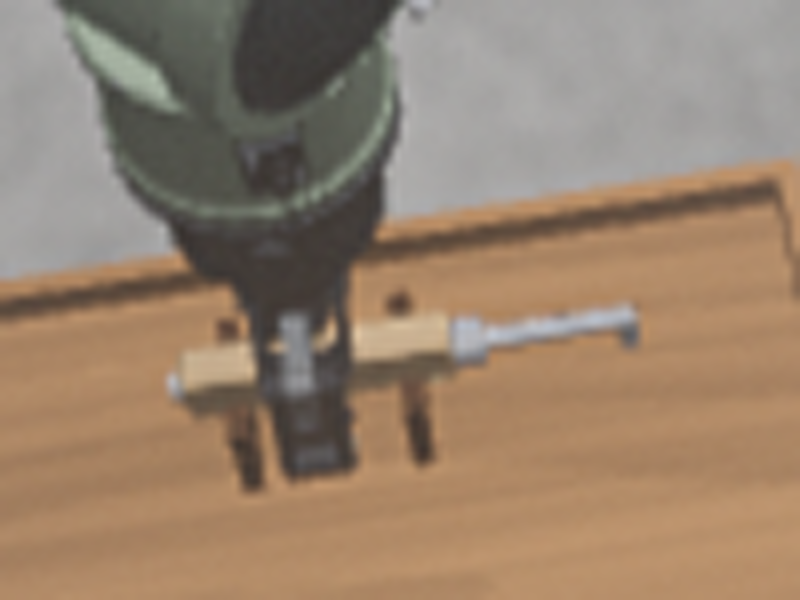

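The crop shows the open fingers straddling the grip midway between the forks, tip at about (260,249) where it was projected. The grip's middle is at (259.5,235.6), which puts it at z ≈ 0.054.

```bash
python3 -m creep '[[0,0,0.15,0,1],[0,0,0.3,0,1],[0,0,0.3,0,0.5],[0,0,0.3,0,0.1],[0,0,0.3,0,0]]' 120
python3 -m creep '[[0,0,0,0,0],[0,0,0,0,0],[0,0,0,0,0],[0,0,0,0,0]]' 120
```

```text
clock: 4.92
position: [0.503, -0.2173, 0.0427]
tool_rot: [3.141, 0.0, 1.591]
force: [0.0, -0.9, -0.0]
grip_width: 0.032
finger_force: 0.0
clock: 5.42
position: [0.503, -0.2173, 0.0429]
tool_rot: [3.141, -0.0, 1.591]
force: [-2.0, 0.5, 6.8]
grip_width: 0.0144
finger_force: 116.9
```

```bash
python3 -m creep '[[0,0,-0.1,0,0],[0,0,-0.3,0,0],[0,0,-0.8,0,0],[0,0,-1.6,0,0],[0,0,-2.5,0,0]]' 120
python3 -m creep '[[0,0,-1,0,0],[0,0,-1.3,0,0],[0,0,-1.3,0,0]]' 120
python3 - <<'E'
from h import *
s=status.observe();X=np.array(s["position"]);print(s["force"],s["moment"])
y=1.591-.0025;g=X+[0,0,.011]
d=np.array([np.cos(y),np.sin(y),0])
print("pred rod tip",[proj(c,[g+.119*d,g+.115*d-[0,0,.022],g-.05*d]).round(1).tolist() for c in("top","scene")])
o=[]
for c in("top","scene"):
    f=grab_frame(c);cv2.imwrite(f"pics/{c}3.png",f)
u=cv2.imread("pics/top3.png")[130:230,190:410];v=cv2.imread("pics/scene3.png")[130:260,230:430]
im=np.zeros((600,800,3),np.uint8)
a=cv2.resize(cv2.imread("pics/scene3.png")[125:255,230:430],None,fx=4,fy=4,interpolation=2)
im[:520,:800]=a
cv2.imwrite("pics/crop4.png",im[:520])
E
```

```text
clock: 6.05
position: [0.5024, -0.2172, 0.1944]
tool_rot: [-3.141, -0.0, 1.591]
force: [1.3, -0.0, -0.8]
grip_width: 0.0146
finger_force: 117.1
clock: 6.42
position: [0.5031, -0.2173, 0.272]
tool_rot: [3.139, 0.0, 1.591]
force: [0.1, 0.8, -2.7]
grip_width: 0.0143
finger_force: 117.2
[ 0.14421789  0.77294229 -2.66807654] [ 0.0269758  -0.00987481 -0.02377527]
pred rod tip [[[343.0, 182.0], [344.2, 183.8], [415.7, 179.6]], [[296.3, 190.1], [295.2, 194.6], [229.9, 199.4]]]
```

View pics/crop4.png

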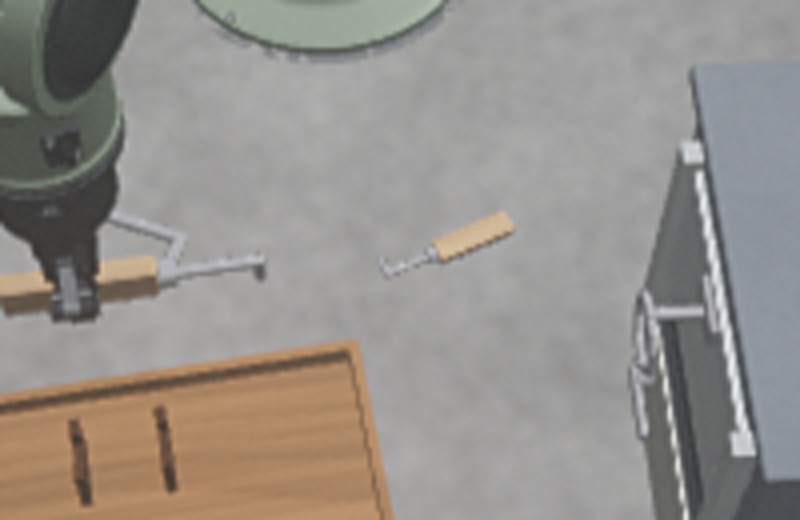

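The crop shows the pole held level and clear of the forks: rod tip at (296.3,189.3), toe at (295.3,194.5), both within 1 px of prediction. Ring top is at (391,198), stem at (394–406,203), guide caps at (403,163) and (415.5,236).

```bash
python3 - <<'E'
from h import *
for n,a,b in (("cap far",(229.6,93.8),(415.5,235.7)),("cap near",(220,181),(403.2,163)),("cab f far",(228,68),(421,245)),("cab f near",(214,195),(403,142)),
 ("stemsash",(227.5,140.3),(406.2,203)),("stemring",(243,140.3),(393,203)),("ringtop",(243,135.5),(391.2,198.2)),
 ("flange mid",(227.5,139.5),(407.5,200.5))):
    X,e=tri(a,b);print(n,X.round(4),e)
t=cv2.imread("pics/top3.png");s=cv2.imread("pics/scene3.png")
im=np.zeros((600,800,3),np.uint8)
im[:400,:400]=cv2.resize(t[120:160,215:255],(400,400),interpolation=2)
im[:500,400:]=cv2.resize(s[185:235,375:415],(400,500),interpolation=2)
im[400:600,:400]=cv2.resize(t[55:215,100:260],(200,200),interpolation=2).repeat(1,0)[:, :200].copy() if 0 else 0
im[400:600,:200]=cv2.resize(t[58:78,215:235],(200,200),interpolation=2)
im[400:600,200:400]=cv2.resize(t[185:205,205:225],(200,200),interpolation=2)
cv2.imwrite("pics/crop5.png",cv2.convertScaleAbs(im,alpha=1.3))
E
```

```text
cap far [0.6953 0.1548 0.3423] [0.2 0.1]
cap near [0.4958 0.1724 0.3407] [0.1 0.1]
cab f far [0.7361 0.1496 0.3824] [0. 0.]
cab f near [0.4588 0.1744 0.3778] [0.4 0.2]
stemsash [0.5951 0.162  0.3161] [1.  0.6]
stemring [0.5932 0.1278 0.3209] [0. 0.]
ringtop [0.5948 0.1202 0.3494] [0.7 0.4]
flange mid [0.5941 0.1622 0.3258] [0.2 0.1]
```

View pics/crop5.png

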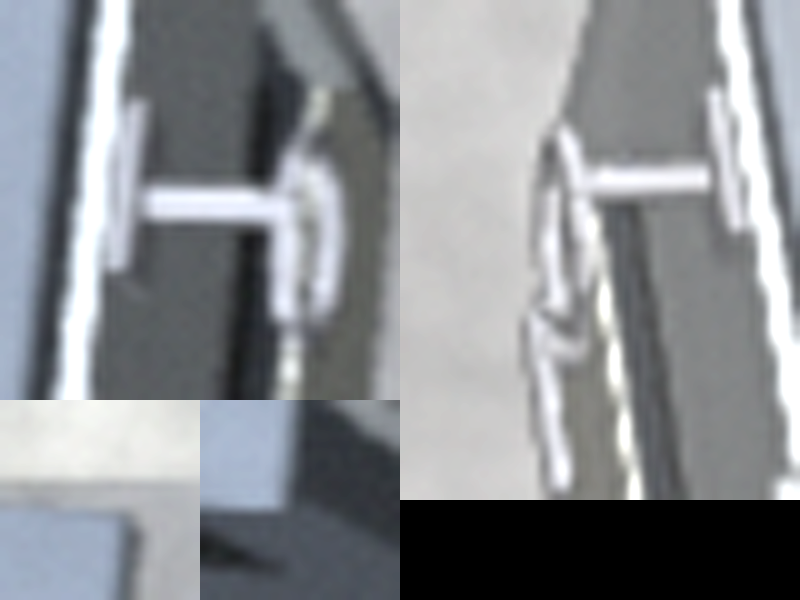

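```bash
python3 - <<'E'
from h import *
th=np.linspace(0,2*np.pi,180);ya=np.radians(84.9);Y=np.array([-np.sin(ya),np.cos(ya),0])
def ext(C,r):
    X=C+r*(np.outer(np.cos(th),Y)+np.outer(np.sin(th),[0,0,1]))
    return {c:np.r_[proj(c,X).min(0),proj(c,X).max(0)] for c in P}
C=np.array([.5918,.1251,.297])
for k,v in ext(C,.027).items():print(k,v.round(1))
print("stem pred",[proj(c,[C+[0,0,.024],C+[.0033,.0369,.024]]).round(1).tolist() for c in("top","scene")])
m={"top":np.array([242.5,135.5,249.5,152]),"scene":np.array([389,197.5,394,216.5])}
f=lambda v:np.r_[tuple(ext(v[:3],v[3])[c]-m[c] for c in m)]
r=least_squares(f,[*C,.027]);print(r.x.round(4),r.fun.round(1))
g=lambda v:f([*v,.027]);r=least_squares(g,C);print(r.x.round(4),r.fun.round(1))
print(off([.592,-.05,.3],ya))
E
```

```text
scene [388.6 196.4 392.6 218.3]
top [243.6 132.2 248.9 155.7]
stem pred [[[244.2, 140.9], [227.9, 139.7]], [[391.8, 202.6], [407.1, 201.9]]]
[0.5919 0.1263 0.2984 0.0216] [ 1.  -1.1 -1.7  1.1  0.6  0.8 -1.3 -0.6]
[0.5918 0.1265 0.2973] [ 0.5 -3.3 -1.2  3.6  0.2 -1.2 -0.8  1.7]
([2.751, 1.549, -0.502], np.float64(0.785))
```

```bash
python3 - <<'E'
from h import *
print(off([.5787,-.0239,.2955],np.radians(84.9)),tri((248,185),(390,226)))
E
```

```text
([3.191, 1.336, -0.427], np.float64(0.785)) (array([0.53815897, 0.16401441, 0.075842  ]), array([0.2, 0.1]))
```

```bash
python3 -m creep '[[0.7,0.3,-0.15,0.2,0],[1.5,0.6,-0.35,0.4,0],[2.3,0.95,-0.43,0.6,0],[2.9,1.2,-0.43,0.78,0],[3.19,1.34,-0.43,0.78,0]]' 120
python3 -m creep '[[0,0,0,0,0],[0,0,0,0,0],[0,0,0,0,0]]' 120
python3 - <<'E'
from h import *
s=status.observe();X=np.array(s["position"]);print(off([.5787,-.0239,.2955],np.radians(84.9)),s["force"])
y=s["tool_rot"][2];g=X+[0,0,.011];d=np.array([np.cos(y),np.sin(y),0])
print("pred tip,toe",[proj(c,[g+.119*d,g+.115*d-[0,0,.022]]).round(1).tolist() for c in("top","scene")])
for c in("top","scene"): cv2.imwrite(f"pics/{c}4.png",grab_frame(c))
t=cv2.imread("pics/top4.png");s=cv2.imread("pics/scene4.png")
im=np.zeros((480,800,3),np.uint8)
im[:,:400]=cv2.resize(t[120:168,220:260],(400,480),interpolation=2)
im[:,400:]=cv2.resize(s[180:228,365:405],(400,480),interpolation=2)
cv2.imwrite("pics/crop6.png",im)
E
```

```text
clock: 7.15
position: [0.5794, -0.022, 0.2948]
tool_rot: [-3.139, 0.0, 1.484]
force: [-0.4, -0.0, -2.1]
grip_width: 0.0146
finger_force: 117.1
clock: 7.52
position: [0.579, -0.0256, 0.2963]
tool_rot: [-3.141, 0.0, 1.481]
force: [-0.0, -0.3, -2.1]
grip_width: 0.0145
finger_force: 117.2
([0.027, -0.008, 0.014], np.float64(-0.009)) [-0.02113775 -0.25094481 -2.09498416]
pred tip,toe [[[259.4, 143.3], [262.7, 146.2]], [[378.0, 206.3], [375.5, 210.6]]]
```

View pics/crop6.png

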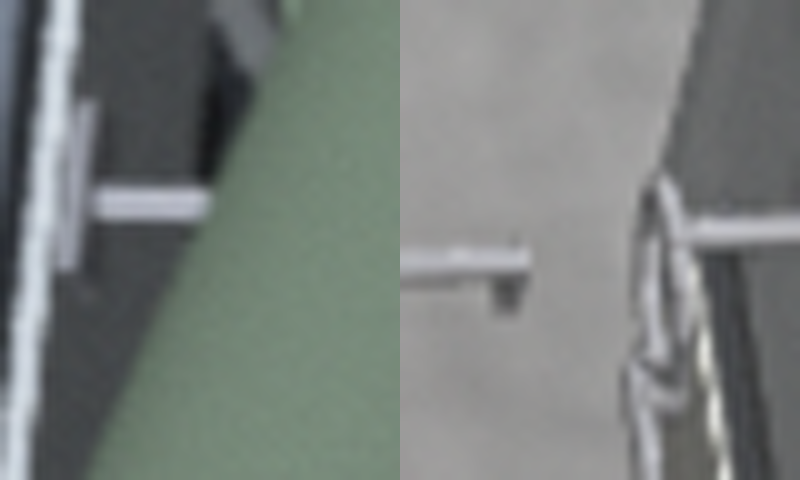

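The crop shows the rod tip at (378,206), as predicted, level with the ring's opening (391,198–217). I advance with a force guard.

```bash
cat > guard.py <<'E'
# ok if force (minus base 0,0,-1.8) below limit argv[1]
import sys,numpy as np
from workcell import status
f=np.array(status.observe()["force"])-[0,0,-1.8];sys.exit(0 if np.linalg.norm(f)<float(sys.argv[1]) else 1)
E
python3 -m creep '[[0.1,0,0,0,0],[0.2,0,0,0,0],[0.3,0,0,0,0],[0.4,0,0,0,0],[0.4,0,0,0,0]]' && python3 guard.py 2.5 && python3 -m creep '[[0.08,0,0,0,0],[0.16,0,0,0,0],[0.24,0,0,0,0],[0.24,0,0,0,0]]' && python3 guard.py 2.5 && python3 -m creep '[[0.08,0,0,0,0],[0.16,0,0,0,0],[0.22,0,0,0,0],[0.22,0,0,0,0]]'
python3 - <<'E'
from h import *
print(off([.5831,.0259,.2955],np.radians(84.9)))
cv2.imwrite("pics/scene5.png",grab_frame("scene"));s=cv2.imread("pics/scene5.png")
cv2.imwrite("pics/crop7.png",cv2.resize(s[185:230,365:410],(540,540),interpolation=2))
E
```

```text
clock: 8.25
position: [0.5815, 0.0003, 0.2962]
tool_rot: [-3.141, -0.0, 1.483]
force: [-0.1, -0.2, -1.2]
grip_width: 0.0149
finger_force: 117.2
clock: 8.75
position: [0.5828, 0.0145, 0.2962]
tool_rot: [-3.142, -0.0, 1.483]
force: [-0.0, 1.3, -1.9]
grip_width: 0.0142
finger_force: 117.2
clock: 9.25
position: [0.5839, 0.0275, 0.2963]
tool_rot: [-3.142, 0.0, 1.483]
force: [-0.3, -0.6, -1.1]
grip_width: 0.0145
finger_force: 117.2
([-0.028, -0.011, 0.013], np.float64(0.008))
```

View pics/crop7.png

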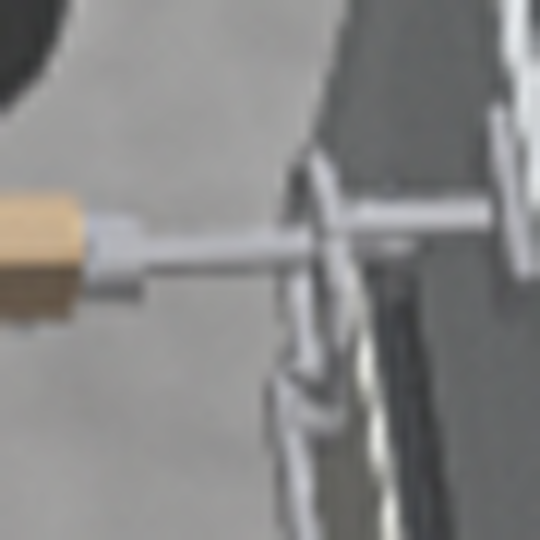

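The crop shows the rod running through the ring, its tip behind the ring under the stem, with no contact force. Now I lower gently.

```bash
python3 -m creep '[[0,0,0.08,0,0],[0,0,0.16,0,0],[0,0,0.25,0,0],[0,0,0.33,0,0],[0,0,0.33,0,0]]' && python3 guard.py 3.5 && python3 -m creep '[[0,0,0.06,0,0],[0,0,0.12,0,0],[0,0,0.18,0,0],[0,0,0.24,0,0],[0,0,0.24,0,0]]' && python3 guard.py 5 && python3 -m creep '[[0,0,0.08,0,0],[0,0,0.16,0,0],[0,0,0.24,0,0],[0,0,0.3,0,0],[0,0,0.3,0,0]]'
python3 - <<'E'
from h import *
print(np.round(status.observe()["force"],1))
for _ in range(4): cv2.imwrite("pics/scene6.png",grab_frame("scene"));print(np.round(status.observe()["force"],1))
E
```

```text
clock: 9.93
position: [0.5838, 0.0271, 0.2761]
tool_rot: [-3.141, 0.0, 1.482]
force: [0.0, -0.8, -2.5]
grip_width: 0.0146
finger_force: 117.2
clock: 10.55
position: [0.5839, 0.0271, 0.2619]
tool_rot: [-3.141, 0.0, 1.482]
force: [0.2, 0.5, -2.2]
grip_width: 0.0142
finger_force: 117.3
clock: 11.18
position: [0.5838, 0.0271, 0.2438]
tool_rot: [-3.141, 0.0, 1.482]
force: [1.1, 1.0, -0.5]
grip_width: 0.0151
finger_force: 117.4
[ 1.1  1.  -0.5]
[1.  0.3 0.6]
[0.4 0.3 0.6]
[ 0.8  1.  -0.8]
[-0.9  0.9 -1.2]
```

```bash
cat > fz.py <<'E'
# mean upward pull on the tool over 3 readings; fails above argv[1]
import sys,numpy as np
from workcell import status,grab_frame
v=[]
for _ in range(3): v.append(status.observe());grab_frame("scene")
f=np.mean([s["force"] for s in v],0);p=v[-1]["position"];print("MEAN",f.round(1),"z",round(p[2],4));sys.exit(0 if f[2]+1.8<float(sys.argv[1]) else 1)
E
python3 -m creep '[[0,0,0.04,0,0],[0,0,0.08,0,0],[0,0,0.08,0,0]]' |grep -m1 force && python3 fz.py 3.5 && python3 -m creep '[[0,0,0.04,0,0],[0,0,0.08,0,0],[0,0,0.08,0,0]]' |grep -m1 force&& python3 fz.py 3.5 && python3 -m creep '[[0,0,0.04,0,0],[0,0,0.07,0,0],[0,0,0.07,0,0]]' |grep -m1 force&& python3 fz.py 3.5 && python3 -m creep '[[0,0,0.03,0,0],[0,0,0.06,0,0],[0,0,0.06,0,0]]' |grep -m1 force&& python3 fz.py 3.5
```

```text
force: [0.4, -0.8, -1.5]
MEAN [ 0.5 -0.4 -1.2] z 0.2392
force: [0.8, -0.1, -0.7]
MEAN [ 1.   0.1 -0.2] z 0.2344
force: [0.3, 0.6, 0.5]
MEAN [ 0.9  0.2 -0.2] z 0.2303
force: [0.7, 0.1, -0.4]
MEAN [ 1.6 -0.1 -0.5] z 0.2266
```

```bash
cat > sash.py <<'E'
# sash travel from the scene picture: match the stem+flange patch, compare with projected shift
from h import *
def travel():
    a=cv2.imread("pics/scene0.png");f=grab_frame("scene");T=a[194:210,394:410]
    x0,y0=388,188;r=cv2.matchTemplate(f[y0:y0+75,x0:x0+34],T,cv2.TM_CCOEFF_NORMED);_,v,_,(x,y)=cv2.minMaxLoc(r)
    S=np.array([.594,.145,.3215]);t=np.arange(0,.1,.001);p=proj("scene",S-np.outer(t,[0,0,1]))-proj("scene",[S])
    d=np.array([x+x0-394,y+y0-194]);e=np.linalg.norm(p-d,axis=1);return v,d,t[e.argmin()],e.min()
if __name__=="__main__": print("SASH",travel())
E
python3 sash.py
```

```text
SASH (0.7039386034011841, array([-2,  8]), np.float64(0.04), np.float64(0.3454785477845836))
```

```bash
python3 -m creep '[[0,0,0.03,0,0],[0,0,0.06,0,0],[0,0,0.06,0,0]]' |grep -m1 force && python3 fz.py 3.2 && python3 -m creep '[[0,0,0.03,0,0],[0,0,0.06,0,0],[0,0,0.06,0,0]]' |grep -m1 force&& python3 fz.py 3.2 && python3 -m creep '[[0,0,0.03,0,0],[0,0,0.06,0,0],[0,0,0.06,0,0]]' |grep -m1 force&& python3 fz.py 3.2 && python3 -m creep '[[0,0,0.03,0,0],[0,0,0.06,0,0],[0,0,0.06,0,0]]' |grep -m1 force&& python3 fz.py 3.2;  python3 sash.py
```

```text
force: [1.5, 0.2, -0.0]
MEAN [ 1.2 -0.2 -0.2] z 0.2231
force: [1.1, 0.3, -1.0]
MEAN [ 1.1 -0.2 -0.6] z 0.2194
force: [1.3, 0.2, -1.4]
MEAN [ 1.   0.4 -0.9] z 0.2159
force: [0.8, -0.1, -0.7]
MEAN [ 1.1  0.3 -0.9] z 0.2123
SASH (0.6771574020385742, array([-3, 10]), np.float64(0.052000000000000005), np.float64(0.11003712854437188))
```

```bash
python3 -m creep '[[0,0,0.03,0,0],[0,0,0.05,0,0],[0,0,0.05,0,0]]' |grep -m1 force && python3 fz.py 3.2 && python3 -m creep '[[0,0,0.03,0,0],[0,0,0.05,0,0],[0,0,0.05,0,0]]' |grep -m1 force&& python3 fz.py 3.2 && python3 -m creep '[[0,0,0.03,0,0],[0,0,0.05,0,0],[0,0,0.05,0,0]]' |grep -m1 force&& python3 fz.py 3.2 && python3 -m creep '[[0,0,0.03,0,0],[0,0,0.05,0,0],[0,0,0.05,0,0]]' |grep -m1 force&& python3 fz.py 3.2 && python3 -m creep '[[0,0,0.03,0,0],[0,0,0.05,0,0],[0,0,0.05,0,0]]' |grep -m1 force&& python3 fz.py 3.2;  python3 sash.py
```

```text
force: [0.2, -0.7, 1.9]
MEAN [ 0.8 -0.9  2. ] z 0.2094
SASH (0.6569640636444092, array([-3, 11]), np.float64(0.056), np.float64(0.24282416694837386))
```

```bash
python3 -m creep '[[0,0,0.02,0,0],[0,0,0.02,0,0]]' |grep -m1 force && python3 fz.py 8 && python3 -m creep '[[0,0,0.02,0,0],[0,0,0.02,0,0]]' |grep -m1 force&& python3 fz.py 8 && python3 -m creep '[[0,0,0.03,0,0],[0,0,0.03,0,0]]' |grep -m1 force&& python3 fz.py 8 && python3 -m creep '[[0,0,0.03,0,0],[0,0,0.03,0,0]]' |grep -m1 force&& python3 fz.py 8 && python3 -m creep '[[0,0,0.03,0,0],[0,0,0.03,0,0]]' |grep -m1 force&& python3 fz.py 8;  python3 sash.py
```

```text
force: [1.2, -0.7, 2.4]
MEAN [ 1.  -0.5  2. ] z 0.208
force: [1.2, -0.6, 1.4]
MEAN [ 1.2 -0.5  1.3] z 0.2068
force: [1.4, 0.5, 0.7]
MEAN [ 1.1 -0.1  0.7] z 0.205
force: [1.0, 0.2, 0.7]
MEAN [1.  0.3 0.1] z 0.2032
force: [1.1, 0.3, -0.6]
MEAN [ 1.1  0.3 -1.1] z 0.2014
SASH (0.8055329918861389, array([-4, 12]), np.float64(0.063), np.float64(0.4507332340637749))
```

```bash
python3 -m creep '[[0,0,0.03,0,0],[0,0,0.03,0,0]]' |grep -m1 force && python3 fz.py 3 && python3 -m creep '[[0,0,0.03,0,0],[0,0,0.03,0,0]]' |grep -m1 force&& python3 fz.py 3 && python3 -m creep '[[0,0,0.02,0,0],[0,0,0.02,0,0]]' |grep -m1 force&& python3 fz.py 3;  python3 sash.py
```

```text
force: [1.3, 1.2, -0.3]
MEAN [ 1.2  1.  -0.6] z 0.1996
force: [0.9, -0.6, 0.3]
MEAN [ 0.8 -0.5 -0.1] z 0.1978
force: [0.8, -0.2, 0.2]
MEAN [ 1.1  0.1 -0.3] z 0.1967
SASH (0.8307985067367554, array([-4, 13]), np.float64(0.068), np.float64(0.16900356123740637))
```

```bash
python3 -m creep '[[0,0,0.02,0,0],[0,0,0.02,0,0]]' |grep -m1 force && python3 fz.py 2.8 && python3 -m creep '[[0,0,0.015,0,0],[0,0,0.015,0,0]]' |grep -m1 force&& python3 fz.py 2.8 && python3 -m creep '[[0,0,0.015,0,0],[0,0,0.015,0,0]]' |grep -m1 force&& python3 fz.py 2.8;  python3 sash.py
```

```text
force: [1.6, -0.6, 0.3]
MEAN [ 1.4 -0.1  0.3] z 0.1955
force: [0.9, -0.3, -0.1]
MEAN [ 0.7 -0.  -0.2] z 0.1946
force: [1.0, -0.0, -0.4]
MEAN [1.4 0.3 0.4] z 0.1937
SASH (0.8121637105941772, array([-4, 14]), np.float64(0.073), np.float64(0.11470593742875644))
```

```bash
python3 -m creep '[[0,0,0.02,0,0],[0,0,0.02,0,0]]' |grep -m1 force && python3 fz.py 4 && python3 -m creep '[[0,0,-0.03,0,0],[0,0,-0.03,0,0]]' |grep -m1 force; python3 fz.py 9;python3 -m creep '[[0,0,-0.04,0,0],[0,0,-0.04,0,0]]' |grep -m1 force; python3 fz.py 9;  python3 sash.py
```

```text
force: [0.3, -0.6, 1.6]
MEAN [ 0.5 -0.4  1.2] z 0.1925
force: [0.6, -0.2, 0.6]
MEAN [ 0.8 -0.2  0.7] z 0.1943
force: [-0.0, 0.1, -0.9]
MEAN [-0.1 -0.2 -0.7] z 0.1967
SASH (0.8242369294166565, array([-4, 13]), np.float64(0.068), np.float64(0.16900356123740637))
```

```bash
sed -i 's|r=cv2.matchTemplate(f\[y0:y0+75,x0:x0+34\],T|U=lambda i:cv2.resize(i,None,fx=8,fy=8,interpolation=2);r=cv2.matchTemplate(U(f[y0:y0+75,x0:x0+34]),U(T)|;s|d=np.array(\[x+x0-394,y+y0-194\])|d=np.array([x/8+x0-394,y/8+y0-194])|' sash.py
python3 sash.py; python3 -m creep '[[0,0,-0.04,0,0],[0,0,-0.04,0,0]]' |grep -m1 force; python3 fz.py 9;  python3 sash.py;python3 -m creep '[[0,0,-0.06,0,0],[0,0,-0.06,0,0]]' |grep -m1 force; python3 fz.py 9;  python3 sash.py
```

```text
SASH (0.8297713994979858, array([-4.125, 13.25 ]), np.float64(0.069), np.float64(0.22696799214634134))
force: [-0.8, 0.7, -1.6]
MEAN [-0.5  0.3 -1.8] z 0.1991
SASH (0.8114290237426758, array([-4.125, 13.125]), np.float64(0.069), np.float64(0.25832935743808794))
force: [0.0, -0.1, -2.6]
MEAN [-0.3 -0.1 -2. ] z 0.2028
SASH (0.7913033366203308, array([-4.  , 13.25]), np.float64(0.069), np.float64(0.10197509374789422))
```

The force is back to its baseline and the sash stays at about 69 mm with the hook raised 10 mm, so it is caught. Next I unhook.

```bash
python3 -m creep '[[0,0,-0.1,0,0],[0,0,-0.2,0,0],[0,0,-0.33,0,0],[0,0,-0.33,0,0]]' | egrep "pos|force" && python3 guard.py 2.5 && python3 -m creep '[[-0.06,0,0,0,0],[-0.12,0,0,0,0],[-0.18,0,0,0,0],[-0.24,0,0,0,0],[-0.24,0,0,0,0]]'| egrep "pos|force"  && python3 guard.py 2.5 && python3 -m creep '[[-0.08,0,0,0,0],[-0.16,0,0,0,0],[-0.24,0,0,0,0],[-0.32,0,0,0,0],[-0.4,0,0,0,0]]'| egrep "pos|force"  && python3 guard.py 2.5 && python3 -m creep '[[-0.3,0,0,0,0],[-0.7,0,0,0,0],[-1,0,0,0,0]]'; python3 sash.py
```

```text
position: [0.5842, 0.0272, 0.2233]
force: [0.0, 0.3, -2.5]
finger_force: 117.2
position: [0.5826, 0.0124, 0.2225]
force: [-0.1, -0.5, -2.1]
finger_force: 117.2
position: [0.5805, -0.0115, 0.2225]
force: [-0.4, -0.3, -2.1]
finger_force: 117.2
clock: 25.12
position: [0.5749, -0.0729, 0.2226]
tool_rot: [3.142, 0.0, 1.481]
force: [0.3, -0.1, -2.3]
grip_width: 0.0145
finger_force: 117.2
SASH (0.8629902005195618, array([-4.125, 13.25 ]), np.float64(0.069), np.float64(0.22696799214634134))
```

```bash
python3 - <<'E'
from h import *
print(off([.503,-.2173,.2],1.591))
E
```

```text
([-2.467, -0.971, 0.383], np.float64(-0.802))
```

```bash
python3 -m creep '[[-0.7,-0.27,0.1,-0.2,0],[-1.4,-0.55,0.2,-0.5,0],[-2.05,-0.8,0.3,-0.8,0],[-2.4,-0.95,0.36,-0.8,0],[-2.47,-0.97,0.38,-0.8,0]]' && python3 -m creep '[[0,0,0,0,0],[0,0,0,0,0],[0,0,0,0,0]]'
python3 - <<'E'
from h import *
s=status.observe();X=np.array(s["position"]);print(off([.503,-.2173,.2],1.591))
y=s["tool_rot"][2]-.002;g=X+[0,0,.011];d=np.array([np.cos(y),np.sin(y),0])
print("pred tip,toe,rod@64,butt",proj("scene",[g+.119*d,g+.115*d-[0,0,.022],g+.064*d,g-.05*d]).round(1).tolist())
f=grab_frame("scene");cv2.imwrite("pics/scene7.png",f)
for q in silhouettes("scene","pole"):
    ys,xs=np.nonzero(q["mask"]);print(round(q["p"],2),xs.min(),xs.max(),ys.min(),ys.max(),[ (int(x),ys[xs==x].mean().round(1)) for x in (xs.max(),xs.max()-1,xs.max()-5,xs.max()-15)])
# compare: shift of tip relative to scene3 (z .272) using patch match
a=cv2.imread("pics/scene3.png");T=a[184:199,284:301]
U=lambda i:cv2.resize(i,None,fx=8,fy=8,interpolation=2)
r=cv2.matchTemplate(U(f[190:230,270:315]),U(T),cv2.TM_CCOEFF_NORMED);_,v,_,(x,yy)=cv2.minMaxLoc(r);print("tip patch shift",v,x/8+270-284,yy/8+190-184)
X0=np.array([.5031,-.2173,.272]);y0=1.591-.002;d0=np.array([np.cos(y0),np.sin(y0),0])
print("pred shift",proj("scene",[g+.115*d])-proj("scene",[X0+[0,0,.011]+.115*d0]))
E
```

```text
clock: 25.8
position: [0.5032, -0.2151, 0.1997]
tool_rot: [-3.141, 0.0, 1.591]
force: [0.3, 0.3, -2.6]
grip_width: 0.0146
finger_force: 117.2
clock: 26.18
position: [0.5046, -0.2126, 0.1997]
tool_rot: [3.141, -0.0, 1.595]
force: [-0.1, -0.1, -1.8]
grip_width: 0.0148
finger_force: 117.2
([-0.077, -0.028, -0.004], np.float64(0.03))
pred tip,toe,rod@64,butt [[299.3, 203.9], [298.1, 208.0], [278.9, 206.9], [236.2, 213.1]]
0.73 337 357 178 190 [(357, np.float64(181.5)), (356, np.float64(181.5)), (352, np.float64(182.0)), (342, np.float64(186.0))]
0.56 234 298 203 217 [(298, np.float64(205.5)), (297, np.float64(205.0)), (293, np.float64(204.0)), (283, np.float64(205.5))]
0.44 212 274 160 190 [(274, np.float64(186.5)), (273, np.float64(186.5)), (269, np.float64(182.5)), (259, np.float64(nan))]
tip patch shift 0.9335348606109619 2.75 13.75
pred shift [[ 3.04502063 13.84856587]]<stdin>:7: RuntimeWarning: Mean of empty slice.
  ret = ret.dtype.type(ret / rcount)
```

```bash
python3 -m creep '[[-0.04,-0.015,0.3,0.015,0],[-0.077,-0.028,0.7,0.03,0],[-0.077,-0.028,1.2,0.03,0],[-0.077,-0.028,1.5,0.03,0],[-0.077,-0.028,1.5,0.03,0]]' && python3 -m creep '[[0,0,0,0,0],[0,0,0,0,0],[0,0,0,0,0]]'
python3 - <<'E'
from h import *
print(off([.503,-.2173,.0429],1.591))
E
```

```text
clock: 26.9
position: [0.5018, -0.218, 0.1084]
tool_rot: [-3.139, -0.0, 1.589]
force: [0.0, -0.4, -2.4]
grip_width: 0.0145
finger_force: 117.2
clock: 27.28
position: [0.5029, -0.218, 0.1103]
tool_rot: [3.141, 0.0, 1.59]
force: [0.4, -0.7, -2.0]
grip_width: 0.0147
finger_force: 117.2
([0.012, 0.002, 1.123], np.float64(-0.007))
```

```bash
python3 -m creep '[[0.01,0,0.3,0,0],[0.01,0,0.55,0,0],[0.01,0,0.75,0,0],[0.01,0,0.75,0,0],[0.01,0,0.75,0,0]]' && python3 guard.py 2.5 && python3 -m creep '[[0,0,0.06,0,0],[0,0,0.12,0,0],[0,0,0.18,0,0],[0,0,0.24,0,0],[0,0,0.24,0,0]]' && python3 guard.py 3.5 && python3 -m creep '[[0,0,0.03,0,0],[0,0,0.06,0,0],[0,0,0.09,0,0],[0,0,0.12,0,0],[0,0,0.12,0,0]]'
python3 - <<'E'
from h import *
print(off([.503,-.2173,.0429],1.591))
E
python3 fz.py 9
```

```text
clock: 27.9
position: [0.5026, -0.2176, 0.0648]
tool_rot: [3.142, 0.0, 1.59]
force: [-0.5, 0.1, -2.4]
grip_width: 0.0146
finger_force: 117.2
clock: 28.52
position: [0.5024, -0.2174, 0.05]
tool_rot: [-3.141, -0.0, 1.59]
force: [-0.9, -0.3, -2.1]
grip_width: 0.0146
finger_force: 117.2
clock: 29.15
position: [0.5025, -0.2174, 0.043]
tool_rot: [-3.142, 0.0, 1.59]
force: [0.4, 0.7, -2.0]
grip_width: 0.0144
finger_force: 117.6
([0.002, 0.008, 0.002], np.float64(-0.009))
MEAN [-0.2  0.4 -2.8] z 0.0431
```

```bash
python3 -m creep '[[0,0,0.01,0,0],[0,0,0.01,0,0]]'|grep -m1 force && python3 fz.py 3 && python3 -m creep '[[0,0,0.01,0,0],[0,0,0.01,0,0]]'|grep -m1 force && python3 fz.py 3 && python3 -m creep '[[0,0,0.01,0,0],[0,0,0.01,0,0]]'|grep -m1 force && python3 fz.py 3
```

```text
force: [-2.1, 1.6, 9.1]
MEAN [-2.6  1.6  9.4] z 0.0429
```

Contact with the slot floor at the original height. Now I release and rise.

```bash
python3 -m creep '[[0,0,0,0,0],[0,0,0,0,0],[0,0,0,0,0.3],[0,0,0,0,0.6],[0,0,0,0,1]]' 20 && python3 -m creep '[[0,0,0,0,1],[0,0,0,0,1],[0,0,0,0,1]]' && python3 -m creep '[[0,0,-0.2,0,1],[0,0,-0.5,0,1],[0,0,-1,0,1],[0,0,-2,0,1],[0,0,-2.5,0,1]]'
python3 - <<'E'
from h import *
a=cv2.imread("pics/scene0.png");f=grab_frame("scene");cv2.imwrite("pics/scene8.png",f)
U=lambda i:cv2.resize(i,None,fx=8,fy=8,interpolation=2)
for n,(x,y,w,h) in {"hook":(284,226,18,10),"butt":(238,230,14,14),"ferr":(272,226,14,12)}.items():
    r=cv2.matchTemplate(U(f[y-6:y+h+6,x-6:x+w+6]),U(a[y:y+h,x:x+w]),cv2.TM_CCOEFF_NORMED);_,v,_,(X,Y)=cv2.minMaxLoc(r);print(n,round(v,3),X/8-6,Y/8-6)
m=np.abs(a.astype(int)-f).max(2);print("tray diff",(m[262:320,200:330]>30).sum())
E
python3 sash.py
```

```text
clock: 30.32
position: [0.5026, -0.2174, 0.0425]
tool_rot: [-3.142, 0.0, 1.59]
force: [-0.4, 0.4, 0.0]
grip_width: 0.061
finger_force: 0.0
clock: 30.7
position: [0.5025, -0.2174, 0.0425]
tool_rot: [-3.142, 0.0, 1.59]
force: [-0.7, -0.5, -0.2]
grip_width: 0.0853
finger_force: 0.0
clock: 31.32
position: [0.503, -0.2179, 0.1964]
tool_rot: [3.138, 0.001, 1.589]
force: [1.5, 0.0, -0.6]
grip_width: 0.0854
finger_force: 0.0
hook 0.957 -0.25 -0.25
butt 0.98 -0.125 -0.875
ferr 0.975 0.0 -0.5
tray diff 0
SASH (0.8631489872932434, array([-4.125, 13.25 ]), np.float64(0.069), np.float64(0.22696799214634134))
```

```bash
python3 -m creep '[[0.6,-0.5,-0.5,0,1],[1.3,-1,-0.6,0,1],[2.1,-1.4,-0.6,0,1],[3,-1.6,-0.6,0,1],[4,-1.6,-0.6,0,1]]' && python3 -m creep '[[0.5,0,0,0,1],[0.5,0,0,0,1],[0.5,0,0,0,1]]'
python3 - <<'E'
from h import *
U=lambda i:cv2.resize(i,None,fx=8,fy=8,interpolation=2)
for c,R in {"scene":{"hook":(284,226,18,10),"butt":(238,230,14,14),"ferr":(272,226,14,12),"saucer":(246,273,44,40),"rim":(325,225,12,40)},"top":{"hook":(337,191,18,12),"butt":(388,188,14,14),"ferr":(357,190,14,12)}}.items():
    a=cv2.imread(f"pics/{c}0.png");f=grab_frame(c);cv2.imwrite(f"pics/{c}9.png",f)
    for n,(x,y,w,h) in R.items():
        r=cv2.matchTemplate(U(f[y-6:y+h+6,x-6:x+w+6]),U(a[y:y+h,x:x+w]),cv2.TM_CCOEFF_NORMED);_,v,_,(X,Y)=cv2.minMaxLoc(r);print(c,n,round(v,3),X/8-6,Y/8-6)
E
python3 sash.py
```

```text
clock: 32.05
position: [0.4009, 0.022, 0.229]
tool_rot: [3.141, -0.001, 1.589]
force: [2.2, -0.4, 1.1]
grip_width: 0.0853
finger_force: 0.0
clock: 32.42
position: [0.4013, 0.05, 0.2286]
tool_rot: [-3.142, 0.0, 1.589]
force: [0.4, -0.5, -0.1]
grip_width: 0.0854
finger_force: 0.0
scene hook 0.957 -0.25 -0.25
scene butt 0.981 -0.125 -0.875
scene ferr 0.975 0.0 -0.5
scene saucer 1.0 0.0 0.0
scene rim 0.996 0.0 0.0
top hook 0.962 0.125 0.125
top butt 0.99 0.0 0.875
top ferr 0.979 0.0 0.5
SASH (0.8618986010551453, array([-4.125, 13.25 ]), np.float64(0.069), np.float64(0.22696799214634134))
```

Both views agree on a sideways shift of about 2.5 mm at the butt and about 0.5 mm at the hook, within the slot's play and with no change in height. The sash still holds and the saucer and tray rim match the first picture, so I hand in.

```bash
python3 -c "
from workcell import bot
print(bot.job_done())"
```

```text
the job is handed in; nothing more can be done
None
```

The job is handed in at about 32 s: the sash is pulled down and caught at about 69 mm with roughly 4 N (brief peaks possible between readings), and the pole is back in its forks within about 3 mm of where it lay, with nothing else on the tray moved.

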